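Open the bigger jar box on the kitchen counter

ROBOT

A 6-joint arm with a two-finger parallel gripper is mounted at the origin on the work surface. World frame = base frame: x ahead of the robot, y to its left, z up, the work surface at z = 0. Lengths are in mm, angles in rad, forces in N, time in s.
With the tool pointing down it reaches from about 350 to 800 mm from the base axis. Payload 7.3 kg.
Tool frame: the origin (TCP) lies on the front face of the gripper's body, between the roots of the fingers; the fingertips stand 73 mm ahead of it and the grasp point (between the pads) lies 54 mm ahead of it; z points along the fingers, y is the line along which they close (so a half turn about z gives the same grasp; the last joint's range is limited). The gripper opens to 85 mm and grips with 20 to 120 N. Pads are 22 mm wide; open, the fingers measure 114 mm over their backs; the gripper's body (76 mm by 85 mm) begins 54 mm behind the grasp point. The pads swing forward as they close: fully open they stand 13 mm farther back than shut.
Start: joints at [-1.256, 0.342, 1.524, -0, 1.275, -0.146], TCP at [233.471, -470.243, 303.922] pointing down, gripper open.
Joint ranges: [-2.53, 2.53], [-0.77, 2.02], [0.04, 2.7], [-1, 4.14], [0.28, 2.66], [-3.11, 3.11]. Speed limits (rad/s): [2.57, 2.57, 3.14, 3.14, 3.14, 3.14].

INTERFACE

Orientations are given as a unit quaternion [w, x, y, z].
In Python, from cell import * gives the robot as it stands. The module is installed in compiled form; this text tells all that it offers.
- The arm moves only by the tool drive_tool, never from a script. Its argument "plan" is a list of rows, each a list of 7 numbers: the finger opening in cm, from 0 to 8.54, then the shift along the world's x, y, z in cm, then the turn, a rotation vector about the world's x, y, z in rad. In form: [[grip, x, y, z, wx, wy, wz], ...]. A call has 1 to 12 rows; each row is the pose to reach, as a shift and turn from the pose commanded when the call began; what a row does not reach only later rows make up. A row lasts 1/12 s, in which the tool goes at most 41.7 mm and 7.16 degrees, less where a joint would pass 70% of its speed; a pose out of reach is approached as far as the arm can. A call with a gripper value outside its range is refused whole. The fingers move at their own pace and stop on an object; "grip_force" is the grip in N (left out, the last holds). Time passes only in rows, so rows that repeat a pose let the fingers close. It gives the time, the measured TCP pose, the force, the opening and the grip force at its end, in the units of the state.
- observe(): the state, without advancing time (a new reading comes with each control period).
- get_image(name): name is "scene" or "top"; returns the picture (480x640x3 uint8, blue, green, red); there is no depth.
- camera_params(name): a dict with "vertical_fov" (degrees; the focal length in pixels is half the picture's height over the tangent of half this angle, whatever the lens; pixels are square), "cx", "cy" (the principal point, pixels), "rvec" (rotation vector, rad) and "tvec" (3), from world to camera coordinates, as OpenCV has them. Camera axes: x right, y down, z forward; pixel columns grow to the right and rows downward; lengths in mm; the calibration is good to about 2 mm. A picture is of the moment at which its call begins. camera_params takes no time and is no camera call.
- close_job(): hands the job in; it is judged then, once.
The state is a dict: "time_s": time; "joint_positions": joint angles; "joint_vel": joint speeds; "tau": joint torques, N m; "ee_pos": TCP position; "ee_rot": TCP orientation; "force": force on the tool from outside, world axes, zero at the start; "wrist_torque": the same for the moment, N m; "grip_width": opening from 0.0 (shut) to 1.0 (fully open); "finger_force": force on a finger pad.
Only numpy, scipy, OpenCV 4.12 (cv2) and the standard library are available. Lean on these libraries where they do the work, as an engineer would, in place of code of your own. Each camera call takes 0.05 s, during which the arm holds its last target. There are 200 camera calls.

TASK

Open the bigger (wider) of the two jar boxes on the counter: lift its lid by the wooden grip to clear the two steel bumps, slide it past them over the box's fixed deck until fully open, and set it back down flat on the box. Leave the smaller box's lid where it is.

Things in the scene. Friction and masses are not known exactly. Their poses are not given: they have to be found in the camera images.
- big_box: Bigger jar box, white plastic, fixed; 300 long (x), 200 wide (y), 100 mm high; side rails rise to 140. Origin: centre of underside; z up. The lid slides open towards its +x, roughly away from the robot (yaw within 18 degrees). -x half: mouth with jars, under the grey lid; +x half: fixed deck. On each side ledge a steel bump 9 mm high at x = 14 to 24 mm blocks the lid's leading tabs.
- big_grip (a point): Point in the upright wooden grip block (16 thick along box x, 50 wide along y, 45 mm tall) on the bigger box's lid centre, 15 mm below its top, 30 above the lid (150 x 140 x 8 mm, about 0.3 kg). Lid down: 138 mm above counter; closed: x = -70, y = 0 mm in the box. The lid only slides (drag about 1 N) and lifts, at most 25 mm; 10 mm clears the bumps; let go, it sinks back.
- big_slide (a joint): Travel of the bigger box's lid along the box's +x, m: 0 closed, 0.125 fully open (stop). Starts between 0 and 0.010. The bumps stop an unlifted lid at about 0.014; from about 0.055 on its leading tabs are past them and it can lie flat again.
- small_grip (a point): The same point on the lid of the smaller jar box: 130 mm wide, otherwise the same length, height, grip and mechanism. To be left alone.

How it is judged:
By the outcome, as a careful person would: the job done as asked, in the order asked, and still so for the second after the job is handed in, with the robot touching nothing.
It also fails if it takes over 32 s, if anything falls off the work surface, if the arm or the gripper's body presses on something with over 40 N, if the wrist force passes 120 N, or if a joint passes its speed limit or range.

## Working session

There is one attempt and no reset: what is moved stays moved. The work goes in short steps, Python scripts to look and compute and a tool call to move; the robot and the scene stay as the last step left them, time stands still between calls to the robot, and variables do not carry over. Pictures are saved under pics/ and viewed, at most 10 in all, crops included, and the job is handed in when it is done.

Besides the shell and the picture viewer there is one more tool, called after "Call:" by a JSON object that holds its "fn" and its "kwargs", one argument or row to a line. drive_tool: Moves the arm, as the interface text tells. Its arguments: {"type":"object","properties":{"plan":{"type":"array","items":{"type":"array","items":{"type":"number"}}},"grip_force":{"type":"number"}},"required":["plan"]}

```bash
mkdir -p pics; python3 - <<'E'
from cell import *
import cv2
for n in("scene","top"):
    cv2.imwrite(f"pics/{n}0.png",get_image(n)); print(camera_params(n))
print(observe())
E
```

```text
{'vertical_fov': 48.23096946279187, 'cx': 331.1426054748773, 'cy': 249.86926510003525, 'rvec': array([ 1.97729658,  1.12634973, -0.57682776]), 'tvec': array([-257.87976321, -195.526425  , 1140.54067797])}
{'vertical_fov': 49.354718545134695, 'cx': 323.49418271956284, 'cy': 236.13394993476564, 'rvec': array([ 2.12325847, -2.16641029,  0.17787379]), 'tvec': array([-10.66138953, 558.59881368, 837.58849901])}
{'time_s': 0.1, 'joint_positions': array([-1.25596758e+00,  3.42669523e-01,  1.52489657e+00, -1.75270140e-05,
        1.27542940e+00, -1.46049129e-01]), 'joint_vel': array([-0.00212656, -0.00134742, -0.00190114, -0.00054705, -0.00109445,
       -0.00032562]), 'tau': array([ 2.50762205e-03, -4.34446049e+01, -2.46492612e+01, -9.44236945e-05,
        4.68916231e-03,  6.13059299e-06]), 'ee_pos': array([ 233.3991872 , -469.98161971,  303.29554336]), 'ee_rot': array([-6.98215815e-04,  9.73565409e-01,  2.28407316e-01, -6.74747267e-05]), 'force': array([-0.11761158, -0.39020727, -0.62890051]), 'wrist_torque': array([ 0.00739511, -0.01135946, -0.00901733]), 'finger_force': 0.0, 'grip_width': 0.9984681471386023}
```

View pics/top0.png

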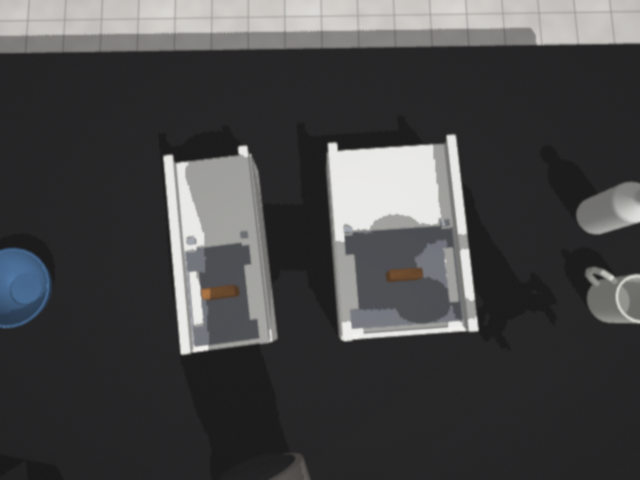

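View pics/scene0.png

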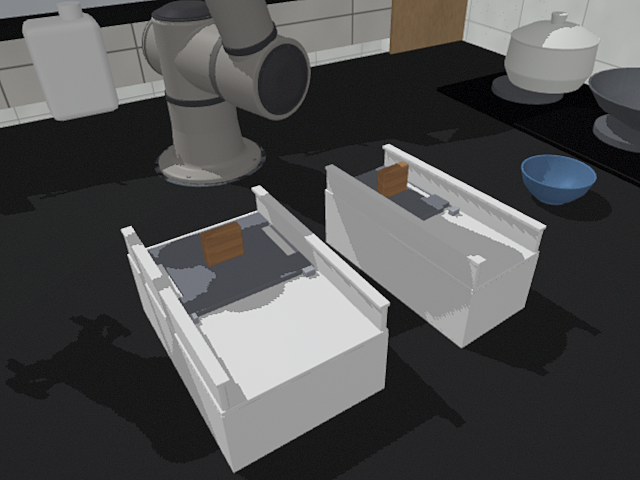

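The top view shows the big box on the right, with its grip at about (404,274). Its rail tops run from (332,143) to (345,340) and from (452,136) to (473,331). The small box is on the left, with its grip at (220,292).

```bash
cat > h.py <<'E'
from cell import *
import cv2, numpy as np
def cam(n):
    p=camera_params(n); f=240/np.tan(np.radians(p["vertical_fov"]/2))
    K=np.array([[f,0,p["cx"]],[0,f,p["cy"]],[0,0,1]]); R=cv2.Rodrigues(p["rvec"])[0]; t=np.ravel(p["tvec"])
    return K,R,t
def ray(n,uv):
    K,R,t=cam(n); return -R.T@t, R.T@np.linalg.inv(K)@np.array([uv[0],uv[1],1.])
def onz(n,uv,z):
    c,d=ray(n,uv); return c+d*(z-c[2])/d[2]
def wood(im,roi):
    hsv=cv2.cvtColor(im,cv2.COLOR_BGR2HSV); m=cv2.inRange(hsv,(3,110,50),(20,255,255))
    k=np.zeros_like(m); x0,y0,x1,y1=roi; k[y0:y1,x0:x1]=255
    return m&k
E
python3 - <<'E'
from h import *
im=cv2.imread("pics/top0.png"); g=cv2.cvtColor(im,cv2.COLOR_BGR2GRAY)
print("cam",ray("top",(0,0))[0])
def edge(rows,c0,c1,sgn):
    P=[]
    for r in rows:
        row=np.where(g[r,c0:c1]>110)[0]+c0
        if len(row): P.append(onz("top",(row.min()-.5 if sgn<0 else row.max()+.5,r),140)[:2])
    return np.array(P)
for nm,P in(("L",edge(range(150,330,3),318,350,-1)),("R",edge(range(142,322,3),440,490,1))):
    vx,vy,x,y=cv2.fitLine(P.astype(np.float32),cv2.DIST_HUBER,0,.01,.01).ravel()
    if vx<0: vx,vy=-vx,-vy
    print(nm,"yaw",np.arctan2(vy,vx),"pt",x,y,"offs along normal",-vy*x+vx*y)
M=wood(im,(370,250,440,300)); pts=cv2.findNonZero(M); print(cv2.minAreaRect(pts),cv2.boxPoints(cv2.minAreaRect(pts)))
for q in cv2.boxPoints(cv2.minAreaRect(pts)): print(onz("top",q,153).round(1))
u=pts.reshape(-1,2).mean(0); s=cv2.imread("pics/scene0.png"); ps=cv2.findNonZero(wood(s,(190,210,255,275))); us=ps.reshape(-1,2).mean(0); print(u,us,len(ps))
P=[K@np.c_[R,t] for K,R,t in(cam("top"),cam("scene"))]
X=cv2.triangulatePoints(P[0],P[1],u.reshape(2,1),us.reshape(2,1)); print("tri",(X[:3]/X[3]).ravel())
E
```

```text
cam [421.79143337 -11.83164863 914.14046643]
L yaw 0.04886019 pt 539.3104 -33.785908 offs along normal -60.08591
R yaw 0.050162803 pt 578.1561 -235.11072 offs along normal -263.80475
((403.94921875, 274.289306640625), (10.402069091796875, 34.48357009887695), 85.91438293457031) [[386.3807  270.32993]
 [420.77664 267.87308]
 [421.51773 278.2487 ]
 [387.1218  280.70554]]
[ 488.8 -111.5  153. ]
[ 491.3 -162.   153. ]
[ 476.2 -162.3  153. ]
[ 473.6 -112.   153. ]
[403.73011364 274.30965909] [221.91038088 243.44585512] 1339
tri [ 484.05791879 -140.9940614   129.86469535]
```

Call:
{"fn": "drive_tool", "kwargs": {
  "plan": [
    [6, 2.5, 3.3, 0, 0, 0, 0.115],
    [6, 5, 6.6, 0, 0, 0, 0.23],
    [6, 7.5, 10, 0, 0, 0, 0.345],
    [6, 10, 13.3, 0, 0, 0, 0.46],
    [6, 12.5, 16.6, 0, 0, 0, 0.58],
    [6, 15, 20, 0, 0, 0, 0.7],
    [6, 17.5, 23.3, 0, 0, 0, 0.82],
    [6, 20, 26.6, 0, 0, 0, 0.94],
    [6, 22.5, 30, 0, 0, 0, 1.05],
    [6, 24.95, 33.2, 0, 0, 0, 1.16],
    [6, 24.95, 33.2, 0, 0, 0, 1.16],
    [6, 24.95, 33.2, 0, 0, 0, 1.16]
  ],
  "grip_force": 30
}}

```text
time_s: 1.1
ee_pos: [483.7, -136.3, 303.4]
ee_rot: [-0.0, 0.688, 0.726, -0.0]
force: [-1.5, -1.1, -0.2]
grip_width: 0.706
finger_force: 0.0
```

Call:
{"fn": "drive_tool", "kwargs": {
  "plan": [
    [6, 0, 0, -3, 0, 0, 0],
    [6, 0, 0, -6, 0, 0, 0],
    [6, 0, 0, -8.5, 0, 0, 0],
    [6, 0, 0, -10, 0, 0, 0],
    [6, 0, 0, -11, 0, 0, 0],
    [6, 0, 0, -11.4, 0, 0, 0],
    [6, 0, 0, -11.4, 0, 0, 0],
    [6, 0, 0, -11.4, 0, 0, 0]
  ]
}}

```text
time_s: 1.77
ee_pos: [483.2, -138.9, 190.7]
ee_rot: [0.001, 0.69, 0.724, 0.0]
force: [-0.3, 0.0, 0.4]
grip_width: 0.703
finger_force: 0.0
```

```bash
python3 - <<'E'
from h import *
o=observe(); print(o["ee_pos"],o["force"])
a=get_image("top")[100:360,120:500]; b=get_image("scene")[120:420,90:490]
cv2.imwrite("pics/c1.png",np.hstack([cv2.resize(a,(400,300)),b]))
E
```

```text
[ 483.1887127  -138.90786294  190.66013808] [-0.2627377   0.02872564  0.38782585]
```

View pics/c1.png

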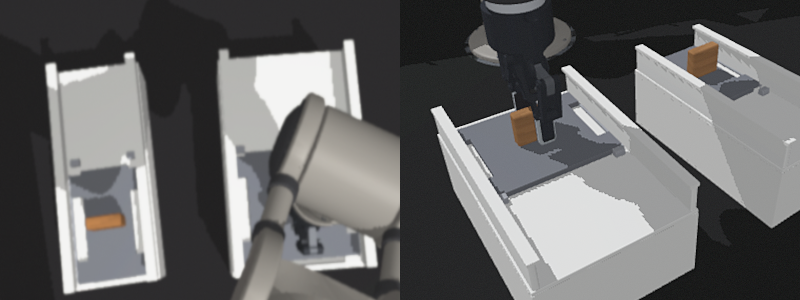

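The crops show the fingers straddling the big grip. The front finger is at about (546,125) and the grip at about (532,128). I'll close them now.

Call:
{"fn": "drive_tool", "kwargs": {
  "plan": [
    [3, 0, 0, 0, 0, 0, 0],
    [1, 0, 0, 0, 0, 0, 0],
    [0.5, 0, 0, 0, 0, 0, 0],
    [0.5, 0, 0, 0, 0, 0, 0],
    [0.5, 0, 0, 0, 0, 0, 0],
    [0.5, 0, 0, 0, 0, 0, 0],
    [0.5, 0, 0, 0, 0, 0, 0],
    [0.5, 0, 0, 0, 0, 0, 0],
    [0.5, 0, 0, 0, 0, 0, 0],
    [0.5, 0, 0, 0, 0, 0, 0]
  ],
  "grip_force": 40
}}

```text
time_s: 2.7
ee_pos: [483.1, -138.3, 190.3]
ee_rot: [0.0, 0.689, 0.725, 0.0]
force: [-0.9, 0.1, 5.6]
grip_width: 0.18
finger_force: 40.6
```

Call:
{"fn": "drive_tool", "kwargs": {
  "plan": [
    [0.5, 0, 0, 0.4, 0, 0, 0],
    [0.5, 0, 0, 0.8, 0, 0, 0],
    [0.5, 0, 0, 1.2, 0, 0, 0],
    [0.5, 0, 0, 1.5, 0, 0, 0],
    [0.5, 0, 0, 1.7, 0, 0, 0],
    [0.5, 0, 0, 1.7, 0, 0, 0],
    [0.5, 0, 0, 1.7, 0, 0, 0]
  ]
}}

```text
time_s: 3.28
ee_pos: [482.8, -138.2, 207.0]
ee_rot: [-0.0, 0.689, 0.725, -0.0]
force: [-0.4, -2.0, -3.7]
grip_width: 0.185
finger_force: 39.5
```

Call:
{"fn": "drive_tool", "kwargs": {
  "plan": [
    [0.5, 1, 0.05, 1.7, 0, 0, 0],
    [0.5, 2.2, 0.11, 1.7, 0, 0, 0],
    [0.5, 3.5, 0.17, 1.7, 0, 0, 0],
    [0.5, 5, 0.25, 1.7, 0, 0, 0],
    [0.5, 6.5, 0.32, 1.7, 0, 0, 0],
    [0.5, 8, 0.4, 1.7, 0, 0, 0],
    [0.5, 9.3, 0.46, 1.7, 0, 0, 0],
    [0.5, 10.3, 0.51, 1.7, 0, 0, 0],
    [0.5, 11, 0.55, 1.7, 0, 0, 0],
    [0.5, 11.2, 0.56, 1.7, 0, 0, 0],
    [0.5, 11.2, 0.56, 1.7, 0, 0, 0]
  ]
}}

```text
time_s: 4.2
ee_pos: [594.5, -132.1, 222.1]
ee_rot: [-0.002, 0.689, 0.725, -0.0]
force: [0.5, 0.6, -16.7]
grip_width: 0.179
finger_force: 45.5
```

I made a mistake here. Shifts are counted from the start of each call, so that row set lifted a second time, up to the 25 mm lift limit. I'll bring it down and carry on.

Call:
{"fn": "drive_tool", "kwargs": {
  "plan": [
    [0.5, 0, 0, -0.5, 0, 0, 0],
    [0.5, 0, 0, -1, 0, 0, 0],
    [0.5, 0, 0, -1.5, 0, 0, 0],
    [0.5, 0, 0, -1.5, 0, 0, 0],
    [0.5, 0, 0, -1.5, 0, 0, 0]
  ]
}}

```text
time_s: 4.62
ee_pos: [594.7, -132.1, 209.0]
ee_rot: [-0.0, 0.689, 0.725, 0.0]
force: [-0.6, 6.4, -3.9]
grip_width: 0.178
finger_force: 47.3
```

```bash
python3 - <<'E'
from h import *
o=observe(); print(o["ee_pos"],o["force"])
a=get_image("top")[100:360,120:500]; b=get_image("scene")[120:420,90:490]
cv2.imwrite("pics/c2.png",np.hstack([cv2.resize(a,(400,300)),b]))
E
```

```text
[ 594.65838754 -132.12610558  209.0345868 ] [-0.64377084  6.43582027 -3.88814486]
```

View pics/c2.png

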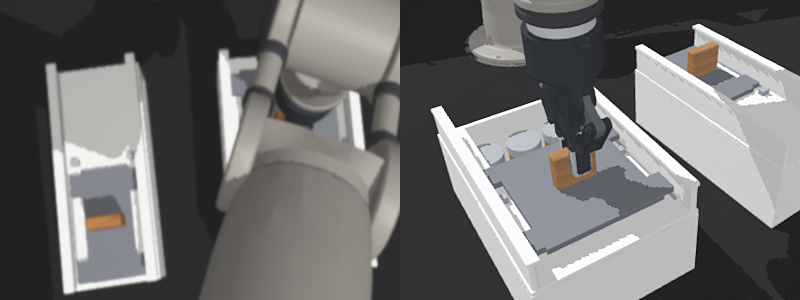

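The lid is over the deck and still gripped, with the grip at about (573,168), and the jars are visible behind it. Next I'll creep to the stop.

Call:
{"fn": "drive_tool", "kwargs": {
  "plan": [
    [0.5, 0.3, 0.01, 0, 0, 0, 0],
    [0.5, 0.5, 0.02, 0, 0, 0, 0],
    [0.5, 0.7, 0.03, 0, 0, 0, 0],
    [0.5, 0.8, 0.04, 0, 0, 0, 0],
    [0.5, 0.8, 0.04, 0, 0, 0, 0]
  ]
}}

```text
time_s: 5.13
ee_pos: [598.8, -131.9, 207.4]
ee_rot: [-0.005, 0.689, 0.725, -0.003]
force: [-17.8, 2.7, -3.0]
grip_width: 0.178
finger_force: 47.3
```

Call:
{"fn": "drive_tool", "kwargs": {
  "plan": [
    [0.5, -0.2, 0, -0.2, 0, 0, 0],
    [0.5, -0.2, 0, -0.5, 0, 0, 0],
    [0.5, -0.2, 0, -0.8, 0, 0, 0],
    [0.5, -0.2, 0, -0.8, 0, 0, 0]
  ]
}}

```text
time_s: 5.47
ee_pos: [598.3, -131.9, 199.8]
ee_rot: [-0.003, 0.689, 0.725, -0.002]
force: [-11.1, 4.1, -3.0]
grip_width: 0.179
finger_force: 47.2
```

Call:
{"fn": "drive_tool", "kwargs": {
  "plan": [
    [0.5, 0, 0, -0.2, 0, 0, 0],
    [0.5, 0, 0, -0.4, 0, 0, 0],
    [0.5, 0, 0, -0.4, 0, 0, 0]
  ]
}}

```text
time_s: 5.72
ee_pos: [598.3, -131.9, 196.8]
ee_rot: [-0.003, 0.689, 0.725, -0.002]
force: [-12.3, 4.9, 0.3]
grip_width: 0.183
finger_force: 47.7
```

Contact is close, so I'll creep down a little further.

Call:
{"fn": "drive_tool", "kwargs": {
  "plan": [
    [0.5, 0, 0, -0.1, 0, 0, 0],
    [0.5, 0, 0, -0.15, 0, 0, 0],
    [0.5, 0, 0, -0.15, 0, 0, 0]
  ]
}}

```text
time_s: 5.97
ee_pos: [598.3, -131.9, 196.7]
ee_rot: [-0.002, 0.689, 0.725, -0.002]
force: [-15.8, 5.4, 8.2]
grip_width: 0.177
finger_force: 49.0
```

Call:
{"fn": "drive_tool", "kwargs": {
  "plan": [
    [2, 0, 0, 0, 0, 0, 0],
    [3, 0, 0, 0, 0, 0, 0],
    [5, 0, 0, 0, 0, 0, 0],
    [5, 0, 0, 0, 0, 0, 0],
    [5, 0, 0, 0, 0, 0, 0],
    [5, 0, 0, 0, 0, 0, 0]
  ]
}}

```text
time_s: 6.47
ee_pos: [601.3, -132.5, 195.7]
ee_rot: [0.001, 0.689, 0.725, 0.0]
force: [-0.0, -0.7, 0.1]
grip_width: 0.587
finger_force: 0.0
```

Call:
{"fn": "drive_tool", "kwargs": {
  "plan": [
    [5, 0, 0, 1, 0, 0, 0],
    [5, 0, 0, 3, 0, 0, 0],
    [5, 0, 0, 6, 0, 0, 0],
    [5, 0, 0, 9, 0, 0, 0],
    [5, -3, -2, 12, 0, 0, 0],
    [5, -6, -5, 12, 0, 0, 0],
    [5, -9, -8, 12, 0, 0, 0],
    [5, -12, -11, 12, 0, 0, 0],
    [5, -15, -14, 12, 0, 0, 0],
    [5, -18, -17, 12, 0, 0, 0],
    [5, -20, -20, 12, 0, 0, 0],
    [5, -20, -20, 12, 0, 0, 0]
  ]
}}

```text
time_s: 7.47
ee_pos: [397.2, -337.1, 316.5]
ee_rot: [0.001, 0.691, 0.723, -0.001]
force: [-0.8, 0.1, -0.3]
grip_width: 0.591
finger_force: 0.0
```

```bash
python3 - <<'E'
from h import *
o=observe(); print(o["time_s"],o["ee_pos"],o["force"])
A=get_image("top");b=get_image("scene")[120:420,90:490]
m=wood(A,(340,150,460,260)); p=cv2.findNonZero(m)
if p is not None:
    r=cv2.minAreaRect(p); print(r, onz("top",r[0],153))
cv2.imwrite("pics/c3.png",np.hstack([cv2.resize(A[100:360,120:500],(400,300)),b]))
E
```

```text
7.4667 [ 397.20657246 -337.09879606  316.45613811] [-0.76101448  0.11729081 -0.2707863 ]
((397.01995849609375, 199.2987060546875), (13.902471542358398, 34.72291946411133), 86.18592071533203) [ 594.65618534 -131.57212126  153.        ]
```

View pics/c3.png

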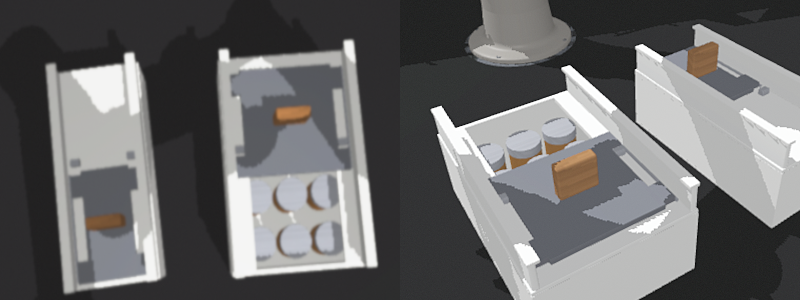

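The lid is now over the deck and lying flat, with the grip at about (575,172). The jars are exposed and the small lid hasn't moved. Before handing in, I'll check the travel numerically against the ends of the box.

```bash
python3 - <<'E'
from h import *
A=get_image("top"); g=cv2.cvtColor(A,cv2.COLOR_BGR2GRAY)
e=np.array([np.cos(.05),np.sin(.05)])
for (a,b) in (((332,143),(345,340)),((452,136),(473,331))):
    d=np.array(b)-a; T=np.linspace(-.08,1.08,600)
    v=np.array([g[int(round(a[1]+t*d[1])),int(round(a[0]+t*d[0]))] for t in T]); w=T[v>80]
    E=[onz("top",np.array(a)+t*d,140)[:2]@e for t in(w.min(),w.max())]
    print(E,np.mean(E))
p=cv2.findNonZero(wood(A,(340,150,460,260))).reshape(-1,2)
top=p[:,1].min(); r=cv2.boxPoints(cv2.minAreaRect(p.astype(np.float32)))
r=r[np.argsort(r[:,1])]; far=(r[0]+r[1])/2-[0,.5]
print("grip centre s from far top edge",onz("top",far,153)[:2]@e-8)
E
```

```text
[np.float64(687.7319935174049), np.float64(384.83621743099764)] 536.2841054742013
[np.float64(689.4358083568918), np.float64(384.4190572948317)] 536.9274328258617
grip centre s from far top edge 590.7656746346396
```

The grip is about 54 mm ahead of the box centre (nominal 55), which puts the travel at about 124–125 mm, at the stop.

```bash
python3 -c "from cell import *; print(close_job())"
```

```text
the job is handed in; nothing more can be done
None
```

The bigger box's lid is fully open (about 124 mm measured of 125) and lying flat on the deck, the smaller box's lid wasn't touched, and the job was handed in at about 7.6 s; during the slide I over-lifted the lid to its 25 mm limit (about 17 N at the wrist) and the grip slipped about 6 mm.

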